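# Make up two water-test kits

### The arm

A 6-joint arm with a two-finger parallel gripper is mounted at the origin on the work surface; the furniture and walls round the work are solid. World frame = base frame: x ahead of the robot, y to its left, z up, the work surface at z = 0. Lengths are in m, angles in rad, forces in N, time in s.
With the tool pointing down it reaches from about 0.275 to 0.725 m from the base axis. Payload 15.9 kg.
Tool frame: the origin (TCP) lies on the centre line of the jaws, within the pads' length; the fingertips stand robot.tip_reach ahead of it and the grasp point (between the pads) lies 5 mm behind it (robot.tip_reach is the distance from the TCP to the fingertips, in m); z points along the fingers, y is the line along which they close (so a half turn about z gives the same grasp; the last joint's range is limited). The gripper opens to 85 mm and grips with 20 to 120 N. Pads are 22 mm wide; open, the fingers measure 114 mm over their backs; the gripper's body (76 mm by 85 mm) begins 54 mm behind the grasp point. The pads swing forward as they close: fully open they stand 13 mm farther back than shut.
Start: joints at [1.35, 0.213, -0.034, 1.323, 0, 1.571], TCP at [0.11, 0.488, 0.245] pointing down, gripper open.
Joint ranges: [-2.98, 2.98], [-0.74, 1.72], [-1.14, 1.35], [-2.1, 2.04], [-1.57, 1.44], [-3.14, 3.14]. Speed limits (rad/s): [1.89, 1.89, 2.39, 2.57, 3.14, 3.14].

### API

Orientations are given as a unit quaternion [w, x, y, z].
In Python, from station import robot, claw, kinematics, optics, order, finder, monitor gives the robot as it stands. The module is installed in compiled form; this text tells all that it offers. Calls block until the motion is done:
- robot.move_to(position, orientation): joint-space move of the TCP to a pose.
- robot.servo_line(position, ori=None, velocity=0.15): straight line of the TCP; ori=None keeps the orientation; velocity is the mean speed in m/s.
- robot.movej(angles): joint-space move.
- claw.gripper_to(opening, effort=None): finger opening in m; effort is the grip in N (None keeps the last); returns when the fingers have stopped.
- robot.sleep(seconds).
- kinematics.inverse_kinematics(position, orientation): joint angles nearest the present ones, or None.
- optics.grab_frame(name): name is "scene" or "top"; returns a dict with "pixels" (420x560x3 uint8, red, green, blue), "mtx" (3x3 intrinsics, pixels), "camera_from_world" (4x4, takes a point from world to camera coordinates). Camera axes: x right, y up, looking along -z (the intrinsics and any distortion apply to the point x, -y, -z); pixel columns grow to the right and rows downward; lengths in m; the calibration is good to about 2 mm. A picture is of the moment at which its call begins. There is no depth.
A pose or a line that the arm cannot do raises robot.PlanningError and nothing moves.
- order.finish_job(): hands the job in; it is judged then, once.
Trained networks look in a picture, given as the dict that the camera call returned (one of the last four; its "shot" number tells which), for a name from the list of things; names that differ only in an ending like _2 or _b are one class to them, and where a whole thing is asked for, a point or a joint stands for the part that bears it (a point fixed in the world has none). Each returns a list of dicts, best first, with "score" (0 to 1); they miss things now and then, are a little off and sometimes report something else, mostly with a low value. They report only what shows in the picture. A call takes as long as a camera call. They do not tell look-alikes from the thing itself.
- finder.boxes_of(query, picture): "box" ([left, top, right, bottom] in pixels, round what is visible of it).
- finder.outline_of(query, picture): "pixels" (420x560 bool, what is visible of it) and "box" ([left, top, right, bottom] in pixels, round what is visible of it).
Readings, each from a call of its own:
- monitor.read_clock(): time.
- monitor.read_qpos(): joint angles.
- monitor.read_qvel(): joint speeds.
- monitor.read_effort(): joint torques, N m.
- monitor.read_position(): TCP position.
- monitor.read_tool_rot(): TCP orientation.
- monitor.read_wrist_force(): force on the tool from outside, world axes, zero at the start.
- monitor.read_ft_torque(): the same for the moment, N m.
- monitor.read_width(): finger opening in m.
- monitor.read_gripper_force(): force on a finger pad.
Only numpy, scipy, OpenCV 4.12 (cv2) and the standard library are available. Lean on these libraries where they do the work, as an engineer would, in place of code of your own. Each camera call takes 0.05 s, during which the arm holds its last target. There are 200 camera calls.

### The job

Make up the two water-test kits from the stock standing between them: the blue pH kit gets the yellow pH pen, laid flat in its long bed, and the pink buffer bottle, upright in the empty round recess; the green hardness kit gets the small brown dropper bottle with the black cap, upright in its empty round recess. The open sample bottle that stands in each kit (a clear one in one kit, an amber one in the other, either way round) must be closed with the rubber stopper that fits its neck, pushed home until its head rests flat on the rim. Do not knock over or push aside the porcelain crucible among the stock.

Things in the scene. Friction and masses are not known exactly. Their poses are not given: they have to be found in the camera images.
- kit_ph: Blue kit tray 244 x 156 mm, fixed, left or right; origin: centre of underside, x along its length (away from robot), y left. Rim 20 mm, foam top 17 mm, floors 5 mm above the bench. Empty recess for the buffer bottle: 70 mm wide at x +78, y -36 mm. Pen bed along x: 166 x 50 mm at x 0, y +30 mm, no foam beside it for |x| < 38 mm (finger room). A sample bottle stands at x -78, y -36 mm.
- kit_hardness: Green kit tray 190 x 122 mm, fixed, left or right; origin: centre of underside, x along its length (away from robot), y left. Rim 20 mm, foam top 17 mm, floors 5 mm above the bench. Empty recess for the dropper bottle: 51 mm wide at x +52, y -26 mm. A sample bottle stands at x -52, y -26 mm. A small pale scoop already lies in its bed at y +36 mm: leave it.
- bottle_clear: Sample bottle of clear glass, 50 mm wide, 64 mm tall, held fast in one of the kits (either one), open; origin at the centre of its underside (5 mm above the bench), z up. Wide neck: bore 30 mm, outside 40 mm at the lip; the rim is 64 mm above the origin, the bore is 18 mm deep.
- bottle_amber: Sample bottle of amber glass, 50 mm wide, 64 mm tall, held fast in the other kit, open; origin at the centre of its underside (5 mm above the bench), z up. Narrower neck: bore 24 mm, outside 35 mm at the lip; the rim is 64 mm above the origin, the bore is 18 mm deep.
- stopper_red: Red-brown rubber stopper, 30 mm tall, standing plug down on the bench; origin at the centre of the plug's lower end, z up. Plug 27 mm wide, tapered to 21 mm at its end, 16 mm long; above it a round head 36 mm wide from z = 16 to 30 mm, the place to grip. Fits the 30 mm bore only. About 30 g.
- stopper_grey: Grey rubber stopper, 30 mm tall, standing plug down on the bench; origin at the centre of the plug's lower end, z up. Plug 21 mm wide, tapered to 17 mm at its end, 16 mm long; above it a round head 33 mm wide from z = 16 to 30 mm, the place to grip. Fits the 24 mm bore; hangs loose in the 30 mm one. About 30 g.
- buffer_bottle: Pink buffer bottle with a white cap, standing; body 54 mm wide up to 88 mm, cap 39 mm wide, 105 mm tall in all; origin at the centre of its underside, z up. About 0.14 kg.
- dropper_bottle: Small brown dropper bottle with a black cap, standing; body 35 mm wide up to 66 mm, 78 mm tall in all; origin at the centre of its underside, z up. About 0.06 kg.
- ph_pen: Yellow pH pen with a dark end, lying flat at the back of the stock; 148 x 34 x 22 mm (length x width x height); origin at the centre of its underside, x along its length, z up. Either end may point either way in its bed.
- crucible: Small white porcelain crucible, 43 mm wide, 32 mm tall, standing in the middle of the stock; origin at the centre of its underside. Not part of the job.
Things that resemble listed ones, but are neither listed nor needed, are in the scene too. What is shaped like the bottle_clear but purple is not meant.

How it is judged:
At the end, for the whole second after the job is handed in: pH pen flat in its bed (12 mm, 0.2 rad); buffer and dropper bottle upright on the floors of their kits' free recesses (11 mm); red stopper in the clear bottle, grey in the amber, centred within 5 mm, head on the rim within 3 mm, tilt under 0.08 rad; all released, at rest (x of ph_pen in the frame of kit_ph between -0.012 and 0.012 m and y of ph_pen in the frame of kit_ph between 0.018 and 0.042 m and z of each of ph_pen, buffer_bottle in the frame of kit_ph below 0.009 m and angle between each of ph_pen, buffer_bottle, dropper_bottle's own z axis and vertical below 0.1 rad and angle between the x axis of ph_pen and the x axis of kit_ph, either way round below 0.2 rad and x of buffer_bottle in the frame of kit_ph between 0.067 and 0.089 m and y of buffer_bottle in the frame of kit_ph between -0.047 and -0.025 m and x of dropper_bottle in the frame of kit_hardness between 0.041 and 0.063 m and y of dropper_bottle in the frame of kit_hardness between -0.037 and -0.015 m and z of dropper_bottle in the frame of kit_hardness below 0.009 m and horizontal distance between stopper_red and bottle_clear below 0.005 m and z of stopper_red in the frame of bottle_clear between 0.044 and 0.051 m and angle between each of stopper_red, stopper_grey's own z axis and vertical below 0.08 rad and horizontal distance between stopper_grey and bottle_amber below 0.005 m and z of stopper_grey in the frame of bottle_amber between 0.044 and 0.051 m and linear speed of each of ph_pen, buffer_bottle, dropper_bottle, stopper_red, stopper_grey below 0.02 m/s); the robot touches nothing.
It fails at once if the crucible was pushed more than 30 mm or tipped (distance of crucible from where it was at the start of the episode above 0.03 m or angle between crucible's own z axis and vertical above 0.5 rad).
It also fails if it takes over 141 s, if anything falls off the work surface, if the arm or the gripper's body presses on something with over 40 N, if the wrist force passes 120 N, or if a joint passes its speed limit or range.

## Working session

There is one attempt and no reset: what is moved stays moved. The work goes in short steps, each a Python script; the robot and the scene stay as the last script left them, time stands still between calls to the robot, and variables do not carry over. Pictures are saved under pics/ and viewed, at most 14 in all, crops included, and the job is handed in when it is done.

```bash
mkdir -p pics; python3 - <<'E'
from station import robot, claw, kinematics, optics, order, finder, monitor
import cv2,numpy as np
print(robot.tip_reach, monitor.read_clock(), monitor.read_position(), monitor.read_tool_rot())
for n in ("scene","top"):
    f=optics.grab_frame(n)
    cv2.imwrite(f"pics/{n}0.png",cv2.resize(f["pixels"][:,:,::-1],(800,600),interpolation=cv2.INTER_CUBIC))
    print(n,[k for k in f],f["mtx"].tolist(),np.round(f["camera_from_world"],4).tolist())
    for q in "kit_ph kit_hardness bottle_clear bottle_amber stopper_red stopper_grey buffer_bottle dropper_bottle ph_pen crucible".split():
        print(q,[(np.round(d["box"]).astype(int).tolist(),round(float(d["score"]),2)) for d in finder.boxes_of(q,f)[:3]])
print(monitor.read_clock())
E
```

```text
0.014 0.0 [0.10943135 0.48754401 0.24481264] [-5.14278509e-05  1.10172296e-01  9.93912346e-01 -5.57488211e-04]
scene ['pixels', 'mtx', 'camera_from_world', 'shot'] [[417.06795916765424, 0.0, 280.5363222204358], [0.0, 417.06795916765424, 207.93133239779428], [0.0, 0.0, 1.0]] [[0.8113, -0.5846, -0.0029, -0.4263], [0.338, 0.4649, 0.8183, -0.2307], [-0.477, -0.6649, 0.5748, -0.7962], [0.0, 0.0, 0.0, 1.0]]
kit_ph [([273, 250, 416, 362], 0.76)]
kit_hardness [([176, 165, 254, 211], 0.83)]
bottle_clear [([197, 143, 213, 166], 0.9), ([193, 176, 215, 196], 0.76), ([272, 248, 415, 363], 0.72)]
bottle_amber []
stopper_red [([214, 212, 234, 230], 0.66)]
stopper_grey [([256, 250, 270, 270], 0.74)]
buffer_bottle [([263, 172, 282, 213], 0.65)]
dropper_bottle [([307, 209, 319, 240], 0.62)]
ph_pen [([292, 190, 339, 219], 0.79), ([262, 171, 286, 214], 0.41)]
crucible [([257, 216, 274, 237], 0.56)]
top ['pixels', 'mtx', 'camera_from_world', 'shot'] [[507.7607566992123, 0.0, 273.2227719382191], [0.0, 507.7607566992123, 204.78115264414132], [0.0, 0.0, 1.0]] [[-0.0162, -0.9997, -0.0176, 0.0626], [0.9939, -0.018, 0.1086, -0.545], [-0.1089, -0.0157, 0.9939, -1.3167], [0.0, 0.0, 0.0, 1.0]]
kit_ph [([363, 176, 432, 276], 0.89)]
kit_hardness [([171, 191, 225, 268], 0.97)]
bottle_clear [([195, 241, 214, 260], 0.65), ([124, 197, 145, 219], 0.65)]
bottle_amber [([407, 244, 426, 267], 0.89)]
stopper_red [([253, 249, 271, 263], 0.54), ([195, 241, 216, 260], 0.27)]
stopper_grey []
buffer_bottle [([253, 190, 270, 212], 0.71)]
dropper_bottle [([320, 187, 329, 208], 0.67), ([278, 137, 292, 194], 0.55)]
ph_pen [([280, 137, 293, 195], 0.65), ([253, 251, 269, 261], 0.48)]
crucible [([284, 217, 298, 235], 0.46), ([280, 135, 291, 193], 0.38)]
1.1
```

View pics/scene0.png

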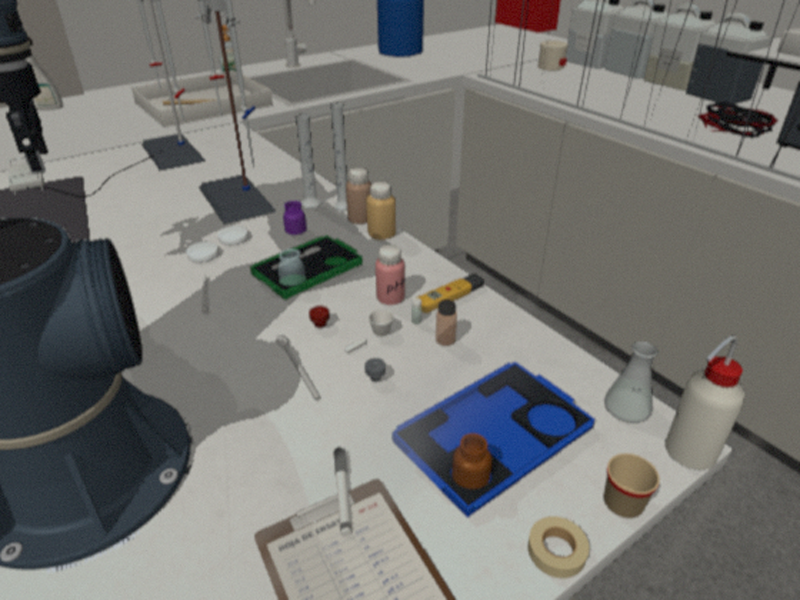

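View pics/top0.png

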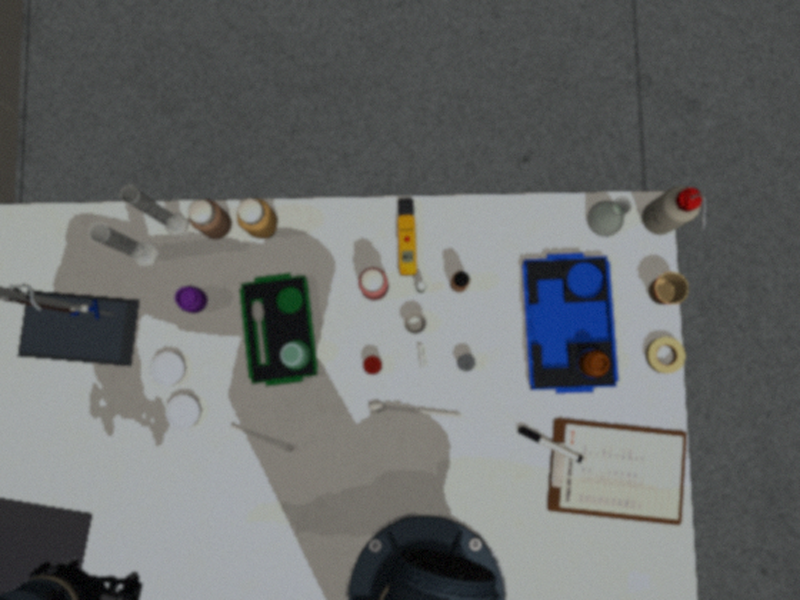

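```bash
cat > h.py <<'E'
import numpy as np, cv2
from scipy.optimize import least_squares
from station import robot, claw, kinematics, optics, order, finder, monitor
def proj(f,P):
    P=np.atleast_2d(P); T=f["camera_from_world"]
    c=P@T[:3,:3].T+T[:3,3]; K=f["mtx"]
    return np.c_[K[0,0]*c[:,0]/-c[:,2]+K[0,2], K[1,1]*-c[:,1]/-c[:,2]+K[1,2]]
def ray(f,uv,z):
    T=f["camera_from_world"];K=f["mtx"]
    d=np.array([(uv[0]-K[0,2])/K[0,0],-(uv[1]-K[1,2])/K[1,1],-1])
    R=T[:3,:3]; o=-R.T@T[:3,3]; d=R.T@d
    return (o+d*(z-o[2])/d[2])[:2]
def circ(x,y,z,r,n=40):
    a=np.linspace(0,2*np.pi,n,False); return np.c_[x+r*np.cos(a),y+r*np.sin(a),0*a+z]
S=8
def hullmask(f,rings,xy):  # rings: [(z,r)] upright solid of revolution -> supersampled polygon union moments
    m=np.zeros((420*2,560*2),np.uint8)
    for (z0,r0),(z1,r1) in zip(rings[:-1],rings[1:]):
        p=proj(f,np.r_[circ(*xy,z0,r0),circ(*xy,z1,r1)])*2+.5
        cv2.fillConvexPoly(m,cv2.convexHull((p*16).astype(np.int32).reshape(-1,1,2)),1,shift=4)
    return m
def cen(m): 
    v,u=np.nonzero(m); return np.array([u.mean(),v.mean()])
def fit(f,mask,rings):
    c=cen(mask); zm=np.mean([z for z,r in rings]); xy=ray(f,c,zm)
    for _ in range(4):
        mm=hullmask(f,rings,xy); e=c-(cen(mm)-.5)/2
        xy=xy+ray(f,c,zm)-ray(f,c-e,zm)
    return xy, mask.sum()/(mm.sum()/4)
R={"stopper_red":[(0,.0105),(.016,.0135),(.016,.018),(.03,.018)],
"stopper_grey":[(0,.0085),(.016,.0105),(.016,.0165),(.03,.0165)],
"buffer_bottle":[(0,.027),(.088,.027),(.088,.0195),(.105,.0195)],
"dropper_bottle":[(0,.0175),(.066,.0175),(.066,.012),(.078,.012)],
"crucible":[(0,.015),(.032,.0215)]}
E
python3 - <<'E'
from h import *
F={}
for n in ("scene","top"):
    f=F[n]=optics.grab_frame(n); np.savez(f"{n}.npz",**f)
    for q in list(R)+["bottle_clear","bottle_amber","ph_pen","kit_ph","kit_hardness"]:
        for d in finder.outline_of(q,f)[:2]:
            if d["score"]<.35: continue
            m=d["pixels"]; b=np.round(d["box"]).astype(int).tolist()
            if q in R: xy,a=fit(f,m,R[q]); print(n,q,round(d["score"],2),b,np.round(xy,4),"area",round(a,2))
            else: print(n,q,round(d["score"],2),b,m.sum(),np.round(ray(f,cen(m),.02),4))
            if q not in R: np.save(f"m_{n}_{q}_{b[0]}.npy",m)
f=F["top"]["pixels"][:,:,::-1]
cv2.imwrite("pics/c1.png",cv2.resize(f[125:285,165:445],(800,457),interpolation=cv2.INTER_CUBIC))
E
```

```text
scene stopper_red 0.73 [215, 212, 233, 230] [0.4149 0.0922] area 0.94
scene stopper_red 0.51 [313, 304, 344, 339] [ 0.4182 -0.3069] area 2.51
scene stopper_grey 0.67 [257, 250, 270, 269] [ 0.417  -0.0805] area 0.92
scene buffer_bottle 0.83 [264, 172, 284, 213] [0.5637 0.0881] area 0.89
scene buffer_bottle 0.38 [306, 210, 320, 241] [ 0.5579 -0.0821] area 0.41
scene dropper_bottle 0.67 [303, 211, 321, 242] [ 0.5683 -0.069 ] area 0.98
scene crucible 0.47 [257, 217, 273, 237] [0.4919 0.0135] area 0.88
scene bottle_clear 0.76 [196, 176, 215, 198] 394 [0.4489 0.2658]
scene bottle_clear 0.54 [196, 140, 215, 168] 335 [0.5515 0.4499]
scene bottle_amber 0.81 [315, 300, 343, 342] 829 [ 0.4193 -0.3057]
scene ph_pen 0.89 [293, 189, 340, 218] 555 [0.6511 0.0148]
scene kit_ph 0.58 [274, 251, 415, 361] 7432 [ 0.4783 -0.2839]
scene kit_hardness 0.65 [178, 166, 255, 210] 1539 [0.4818 0.2499]
top stopper_red 0.6 [253, 247, 271, 263] [0.4148 0.0871] area 0.83
top stopper_grey 0.48 [319, 246, 332, 260] [ 0.4171 -0.0832] area 0.93
top buffer_bottle 0.66 [248, 186, 270, 212] [0.562  0.0861] area 0.87
top dropper_bottle 0.63 [317, 190, 327, 204] [ 0.5657 -0.0752] area 0.82
top crucible 0.7 [285, 220, 298, 234] [0.4916 0.009 ] area 0.85
top bottle_clear 0.67 [195, 241, 217, 261] 292 [0.4355 0.2334]
top bottle_clear 0.62 [122, 199, 147, 222] 374 [0.543  0.4275]
top bottle_amber 0.78 [405, 245, 424, 268] 372 [ 0.4086 -0.3199]
top ph_pen 0.92 [280, 138, 293, 192] 624 [0.6509 0.0209]
top kit_ph 0.67 [364, 176, 429, 276] 5354 [ 0.4925 -0.2758]
top kit_hardness 0.59 [172, 192, 225, 270] 3303 [0.4882 0.266 ]
```

View pics/c1.png

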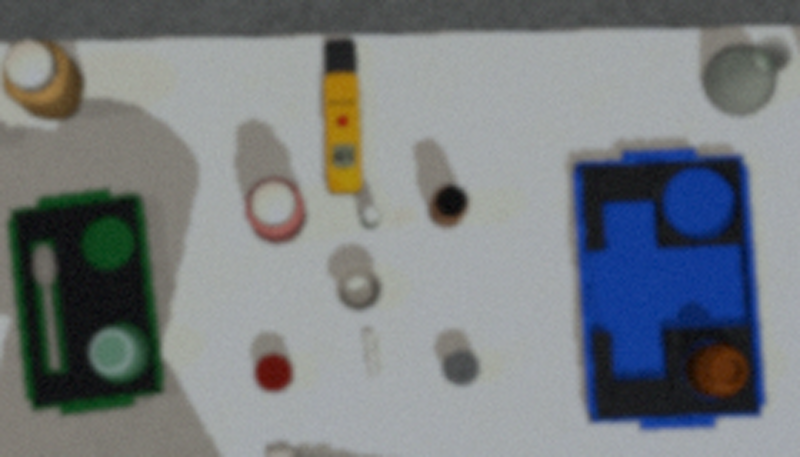

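```bash
cat > m.py <<'E'
from h import *
F={n:dict(np.load(f"{n}.npz")) for n in ("scene","top")}
for n in F: 
    T=F[n]["camera_from_world"]; print(n,"cam at",np.round(-T[:3,:3].T@T[:3,3],3))
def big(m,near=None):
    k,l,s,c=cv2.connectedComponentsWithStats(m.astype(np.uint8))
    i=1+np.argmax(s[1:,4]); return l==i
def win(uv,h):
    m=np.zeros((420,560),bool); m[int(uv[1])-h:int(uv[1])+h+1,int(uv[0])-h:int(uv[0])+h+1]=1; return m
boxes={"ph":(.244,.156,(.485,-.28)),"hard":(.19,.122,(.485,.26))}
kit={}
for k,(L,W,g) in boxes.items():
    C={}
    for n,f in F.items():
        p=f["pixels"].astype(int); r,gr,b=p[...,0],p[...,1],p[...,2]
        m=(b>r+40)&(b>gr+25) if k=="ph" else (gr>r+18)&(gr>b+12)
        m&=win(proj(f,[*g,.01])[0],90)
        m=cv2.morphologyEx(m.astype(np.uint8),cv2.MORPH_CLOSE,np.ones((3,3)))
        cs,_=cv2.findContours(big(m).astype(np.uint8),cv2.RETR_EXTERNAL,cv2.CHAIN_APPROX_NONE)
        C[n]=cv2.convexHull(max(cs,key=cv2.contourArea)).reshape(-1,2)
        C[n]=max(cs,key=cv2.contourArea).reshape(-1,2).astype(np.float32)
    def poly(f,q):
        c,s=np.cos(q[2]),np.sin(q[2]); 
        P=[[q[0]+c*a*L/2-s*e*W/2,q[1]+s*a*L/2+c*e*W/2,z] for a in(1,-1) for e in(1,-1) for z in(0,.02)]
        return cv2.convexHull(proj(f,P).astype(np.float32))
    for names in (("top",),("scene",),("top","scene")):
        def res(q): return np.concatenate([[cv2.pointPolygonTest(poly(F[n],q),(float(x),float(y)),True)-.4 for x,y in C[n]] for n in names])
        s=least_squares(res,[*g,.05],loss="soft_l1",f_scale=.5,x_scale=[.01,.01,.02],diff_step=1e-3)
        print(k,names,np.round(s.x,4),"med|res|",round(float(np.median(abs(res(s.x)))),2)); kit[k+names[0]+str(len(names))]=s.x
    kit[k]=s.x
def inkit(k,x,y):
    q=kit[k]; c,s=np.cos(q[2]),np.sin(q[2]); return np.array([q[0]+c*x-s*y,q[1]+s*x+c*y])
for n,f in F.items():
    p=f["pixels"].astype(int); r,g,b=p[...,0],p[...,1],p[...,2]; lum=p.sum(2)/3
    m=big((r>g+35)&(r>b+35)&win(proj(f,[.415,.09,.02])[0],12)); print(n,"red",fit(f,m,R["stopper_red"]))
    w=win(proj(f,[.417,-.082,.02])[0],9); 
    for t in (105,120): m=big((lum<t)&w); print(n,"grey",t,fit(f,m,R["stopper_grey"]))
    m=big((lum<60)&win(proj(f,[.567,-.072,.072])[0],9)); print(n,"dropcap",fit(f,m,R["dropper_bottle"][2:]))
    # pen
    import glob
    m=np.load(glob.glob(f"m_{n}_ph_pen*.npy")[0]); c=cen(m); 
    (cx,cy),wh,a=cv2.minAreaRect(np.argwhere(m)[:,::-1].astype(np.float32)); bx=cv2.boxPoints(((cx,cy),wh,a))
    print(n,"pen",ray(f,(cx,cy),.014),np.round([ray(f,x,.014) for x in bx],3).tolist())
bc=inkit("hard",-.052,-.026); ba=inkit("ph",-.078,-.036); print("clear",bc,"amber",ba,"recesses",inkit("ph",.078,-.036),inkit("hard",.052,-.026),"pen bed",inkit("ph",0,.03))
np.savez("kit.npz",**kit)
out=[]
for n,f in F.items():
    z=4;im=cv2.resize(f["pixels"][:,:,::-1],None,fx=z,fy=z,interpolation=cv2.INTER_CUBIC)
    def dr(P,col): cv2.polylines(im,[np.round((proj(f,P)+.5)*z).astype(int)],True,col,1)
    dr(circ(*bc,.069,.020),(0,0,255));dr(circ(*bc,.069,.015),(0,0,255));dr(circ(*ba,.069,.0175),(0,255,0));dr(circ(*ba,.069,.012),(0,255,0))
    dr(circ(*inkit("ph",.078,-.036),.017,.035),(0,255,255));dr(circ(*inkit("hard",.052,-.026),.017,.0255),(0,255,255))
    for xy,h in ((bc,50),(ba,50)):
        u,v=(proj(f,[*(xy+[.03,0]),.05])[0]*z).astype(int); out.append(im[v-140:v+140,u-150:u+150])
cv2.imwrite("pics/ov.png",np.vstack([np.hstack(out[:2]),np.hstack(out[2:])]))
E
python3 m.py
```

```text
scene cam at [ 0.044 -0.671  0.645]
top cam at [0.399 0.032 1.369]
ph ('top',) [ 0.4864 -0.2795  0.0263] med|res| 0.81
ph ('scene',) [ 0.4897 -0.274   0.0253] med|res| 0.29
ph ('top', 'scene') [ 0.4886 -0.2755  0.0234] med|res| 0.86
hard ('top',) [0.4818 0.2668 0.1092] med|res| 1.41
hard ('scene',) [0.4877 0.2704 0.1114] med|res| 1.52
hard ('top', 'scene') [0.4853 0.2679 0.1109] med|res| 1.53
scene red (array([0.4150822, 0.092815 ]), np.float64(0.6666666666666666))
scene grey 105 (array([ 0.41640252, -0.08302674]), np.float64(0.8054919908466819))
scene grey 120 (array([ 0.41663158, -0.08417412]), np.float64(0.9171396140749148))
scene dropcap (array([ 0.5637099 , -0.07447055]), np.float64(0.9077306733167082))
scene pen [0.6564769  0.02076965] [[0.593, 0.045], [0.75, 0.051], [0.721, -0.004], [0.572, -0.006]]
top red (array([0.41400573, 0.08944039]), np.float64(0.7639751552795031))
top grey 105 (array([ 0.41712547, -0.08230313]), np.float64(0.7927927927927928))
top grey 120 (array([ 0.41789202, -0.0823757 ]), np.float64(0.9766606822262118))
top dropcap (array([ 0.56340823, -0.07265164]), np.float64(1.1671732522796352))
top pen [0.65413342 0.01992836] [[0.728, 0.035], [0.727, 0.002], [0.581, 0.005], [0.582, 0.037]]
clear [0.4364636  0.23634761] amber [ 0.41142282 -0.3133408 ] recesses [ 0.56738024 -0.30969592] [0.53982491 0.24785577] pen bed [ 0.48785947 -0.24553638]
```

View pics/ov.png

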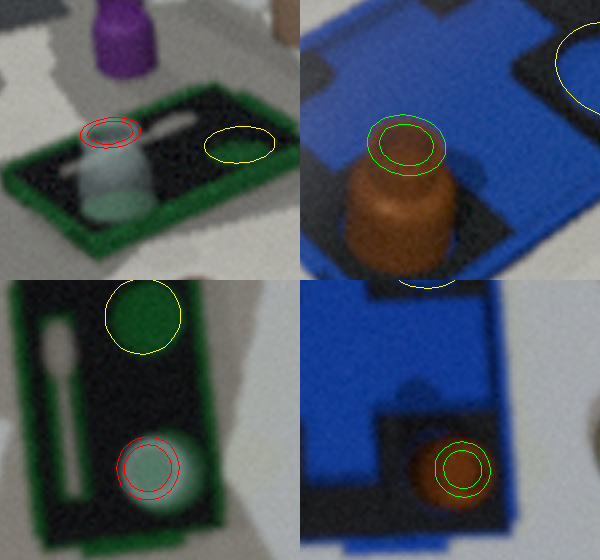

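```bash
cat >> h.py <<'E'
def quat(yaw):
    best=None
    for k in (0,1):
        p=yaw/2+k*np.pi/2; yield [0,float(np.cos(p)),float(np.sin(p)),0]
def pick(p,yaw):  # closing line along kit y when yaw = kit yaw
    c=[]
    for q in quat(yaw):
        j=kinematics.inverse_kinematics(list(p),q)
        if j is not None: c.append((abs(j[5]),q))
    return min(c,key=lambda t:t[0])[1]
def go(x,y,z,yaw=0.): 
    q=pick((x,y,z),yaw); robot.move_to([x,y,z],q); return q
def line(x,y,z,v=.15,ori=None): robot.servo_line([float(x),float(y),float(z)],ori,velocity=v)
def st(t=""): print(t,"t",round(monitor.read_clock(),1),"p",np.round(monitor.read_position(),4),"w",round(monitor.read_width(),4),"F",np.round(monitor.read_wrist_force(),1),"grip",round(float(np.max(monitor.read_gripper_force())),1))
E
python3 - <<'E'
from h import *
t=monitor.read_clock(); go(.36,-.13,.12); st("above"); print(monitor.read_qpos().round(2), monitor.read_tool_rot())
claw.gripper_to(.045,40); print(robot.tip_reach); st("open45")
line(.36,-.13,.03)
st("down")
z=.03; F0=monitor.read_wrist_force()[2]
while z>-.004:
    z-=.0015; line(.36,-.13,z,.03); F=monitor.read_wrist_force()[2]
    if abs(F-F0)>4: break
st("touch"); line(.36,-.13,.06); st("up")
E
```

```text
above t 4.6 p [ 0.3603 -0.1296  0.1201] w 0.0854 F [0.7 0.4 0.2] grip 0.0
[-0.35  0.04 -0.56  0.97  0.   -0.35] [ 1.35588752e-04 -3.35568426e-04  9.99999934e-01  7.38338927e-06]
0.014
open45 t 5.1 p [ 0.36 -0.13  0.12] w 0.0452 F [-0.5  0.7  0.3] grip 0.0
down t 5.8 p [ 0.3603 -0.1301  0.0306] w 0.0449 F [0.6 0.1 0.3] grip 0.0
touch t 9.1 p [ 0.3601 -0.1301  0.0116] w 0.0452 F [-13.3   3.8  43. ] grip 22.1
up t 9.6 p [ 0.3601 -0.13    0.0597] w 0.045 F [-0.4 -0.5  0. ] grip 0.0
```

```bash
cat >> h.py <<'E'
def grab_stopper(x,y,yaw):
    claw.gripper_to(.055,40)
    go(x,y,.07,yaw+np.pi/2 if y<0 else yaw-np.pi/2); line(x,y,.022); claw.gripper_to(.02,20); st("g1")
    claw.gripper_to(.05); line(x,y,.030); go(x,y,.030,yaw); claw.gripper_to(.02,40); st("g2")
    line(x,y,.13,.25); st("lift")
E
python3 - <<'E'
from h import *
grab_stopper(.417,-.0825,.0235)
go(.4105,-.3145,.125,.0235); robot.sleep(.3); st("hover")
for n in ("scene","top"):
    f=optics.grab_frame(n); np.savez(f"hov_{n}.npz",**f)
    z=6; im=cv2.resize(f["pixels"][:,:,::-1],None,fx=z,fy=z,interpolation=cv2.INTER_CUBIC)
    x,y,zz=monitor.read_position(); so=zz-.030
    def dr(P,col): cv2.polylines(im,[np.round((proj(f,P)+.5)*z).astype(int)],True,col,1)
    if n=="scene":
        dr(circ(x,y,so+.016,.0165),(255,0,255)); dr(circ(x,y,so+.030,.0165),(255,0,255)); dr(circ(x,y,so,.0085),(255,0,255))
        dr(circ(x,y,.069,.0175),(0,255,0)); dr(circ(x,y,.069,.012),(0,255,0))
        u,v=(proj(f,[x,y,.09])[0]*z).astype(int); cv2.imwrite("pics/hov.png",im[v-250:v+250,u-200:u+200])
E
```

```text
g1 t 12.1 p [ 0.4178 -0.0827  0.023 ] w 0.0311 F [-1.3  0.1  7.8] grip 19.7
g2 t 14.4 p [ 0.4171 -0.0825  0.0302] w 0.0301 F [-0.9  0.2  5.2] grip 39.1
lift t 14.9 p [ 0.4172 -0.0825  0.1302] w 0.03 F [-1.2 -0.3 -0.7] grip 39.6
hover t 16.2 p [ 0.4109 -0.3137  0.1252] w 0.0301 F [-0.3  0.3 -0.8] grip 39.6
```

View pics/hov.png

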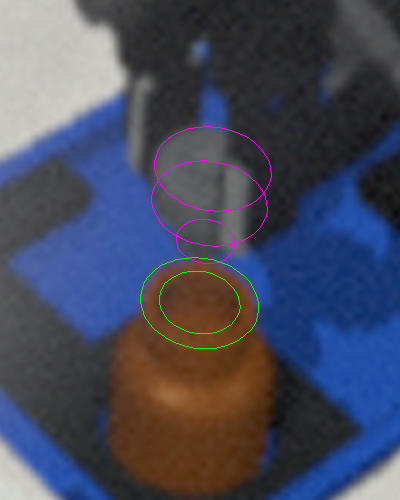

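```bash
cat >> h.py <<'E'
def insert(x,y,ztop=.103,zend=.0825,lim=12):
    line(x,y,ztop,.1); z=ztop; F0=monitor.read_wrist_force()
    while z>zend:
        z-=.002; line(x,y,z,.05); F=monitor.read_wrist_force()-F0; p=monitor.read_position()
        print(round(z,4),np.round(F,1),np.round(p,4))
        if F[2]>lim: return z
    return z
E
python3 - <<'E'
from h import *
insert(.4105,-.3145); st()
E
```

```text
0.101 [ 0.   1.1 -0.2] [ 0.4107 -0.3146  0.1013]
0.099 [ 0.3 -0.6  0.2] [ 0.4105 -0.3145  0.099 ]
0.097 [-0.   0.1 -0.1] [ 0.4104 -0.3144  0.0969]
0.095 [-0.   0.7  0.3] [ 0.4104 -0.3145  0.0949]
0.093 [-0.3  0.7 -0.5] [ 0.4104 -0.3144  0.0929]
0.091 [-0.1  0.4  0.3] [ 0.4104 -0.3145  0.0909]
0.089 [ 0.3  1.2 -1.1] [ 0.4105 -0.3145  0.0889]
0.087 [0.7 1.5 0.2] [ 0.4104 -0.3145  0.0869]
0.085 [-0.9 -0.8 -0.7] [ 0.4104 -0.3144  0.0849]
0.083 [-1.1  1.2  5.4] [ 0.4107 -0.3146  0.0832]
0.081 [-4.1  4.8 23.1] [ 0.411  -0.3149  0.0823]
 t 19.4 p [ 0.411  -0.3149  0.0823] w 0.0306 F [-3.9  4.4 22.9] grip 55.1
```

```bash
python3 - <<'E'
from h import *
claw.gripper_to(.055); line(.4105,-.3145,.15,.25); st("rel")
f=optics.grab_frame("scene"); z=6
p=f["pixels"][:,:,::-1]; u,v=(proj(f,[.4105,-.3145,.06])[0]).astype(int); a=cv2.resize(p[v-40:v+40,u-40:u+40],None,fx=5,fy=5,interpolation=cv2.INTER_CUBIC)
grab_stopper(.4145,.0905,.11)
go(.4365,.2363,.125,.11); robot.sleep(.3); st("hover")
f=optics.grab_frame("scene"); z=10
im=cv2.resize(f["pixels"][:,:,::-1],None,fx=z,fy=z,interpolation=cv2.INTER_CUBIC)
x,y,zz=monitor.read_position(); so=zz-.030
def dr(P,col): cv2.polylines(im,[np.round((proj(f,P)+.5)*z).astype(int)],True,col,1)
for h,r in ((.016,.018),(.03,.018),(0,.0105)): dr(circ(x,y,so+h,r),(255,0,255))
for h,r in ((.069,.02),(.069,.015),(.02,.025)): dr(circ(x,y,h,r),(0,255,0))
u,v=(proj(f,[x,y,.075])[0]*z).astype(int); b=im[v-200:v+200,u-200:u+200]
cv2.imwrite("pics/hov2.png",np.hstack([a,b]))
E
```

```text
rel t 20.2 p [ 0.4109 -0.3148  0.1507] w 0.0551 F [-0.1 -0.6 -0.4] grip 0.0
g1 t 22.7 p [0.4154 0.0906 0.0231] w 0.0342 F [-1.4 -1.1  6.9] grip 19.2
g2 t 25.0 p [0.4146 0.0905 0.0302] w 0.033 F [-2.2 -0.3  7.2] grip 39.1
lift t 25.5 p [0.4147 0.0905 0.1302] w 0.0334 F [ 0.5 -0.4 -0.2] grip 39.8
hover t 26.5 p [0.4366 0.2356 0.1251] w 0.0333 F [ 0.1 -0.4 -0.3] grip 39.8
```

View pics/hov2.png

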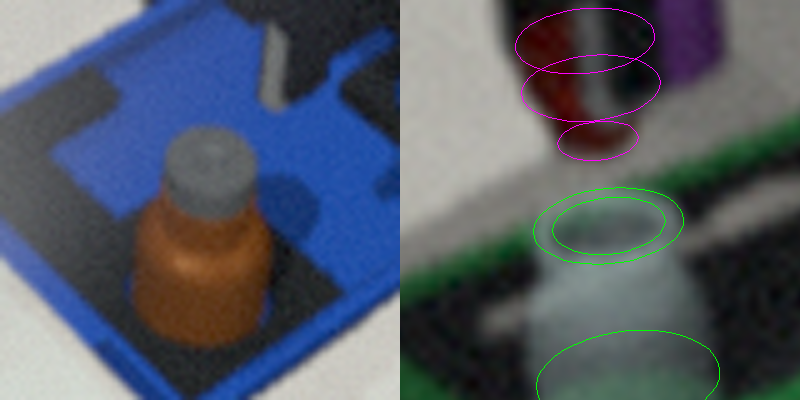

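```bash
python3 - <<'E'
from h import *
insert(.4357,.2368); st()
E
```

```text
0.101 [ 0.2  0.2 -1. ] [0.4359 0.2369 0.1013]
0.099 [ 0.3  0.2 -2. ] [0.4357 0.2368 0.099 ]
0.097 [ 0.3 -0.2 -0.6] [0.4356 0.2368 0.0968]
0.095 [-0.   0.2 -0.2] [0.4356 0.2368 0.0949]
0.093 [ 1.   0.4 -1.5] [0.4356 0.2367 0.0929]
0.091 [ 1.4 -1.6 -1.8] [0.4356 0.2366 0.0908]
0.089 [ 1.6 -4.4 -3. ] [0.4357 0.2366 0.0888]
0.087 [ 2.7 -4.6 -2.1] [0.4357 0.2366 0.0868]
0.085 [ 2.3 -5.8 -2.8] [0.4357 0.2366 0.0849]
0.083 [ 1.5 -6.2  2.8] [0.4359 0.2366 0.0832]
0.081 [ -5.3 -11.9  26.6] [0.4362 0.2365 0.0824]
 t 29.6 p [0.4362 0.2365 0.0824] w 0.0335 F [ -5.6 -11.6  27.2] grip 43.7
```

```bash
python3 - <<'E'
from h import *
claw.gripper_to(.055); line(.4357,.2368,.15,.25); st("rel")
claw.gripper_to(.06)
go(.6545,.020,.09,-.017); line(.6545,.020,.017); claw.gripper_to(.02,70); st("pen")
line(.6545,.020,.14,.2); st("lift")
go(.4879,-.2455,.12,.0235); robot.sleep(.2); st("hover")
for n in ("scene",):
    f=optics.grab_frame(n); z=4; im=cv2.resize(f["pixels"][:,:,::-1],None,fx=z,fy=z,interpolation=cv2.INTER_CUBIC)
    u,v=(proj(f,[.4879,-.2455,.07])[0]*z).astype(int); a=im[v-250:v+250,u-200:u+200]
    u,v=(proj(f,[.4357,.2368,.07])[0]*z).astype(int); b=im[v-125:v+125,max(0,u-100):u+100]; b=cv2.resize(b,None,fx=2,fy=2)
    cv2.imwrite("pics/pen.png",np.hstack([a,b]))
E
```

```text
rel t 30.4 p [0.4362 0.2372 0.1507] w 0.0552 F [-0.4 -0.3 -0.9] grip 0.0
pen t 32.8 p [0.6555 0.0201 0.0187] w 0.0325 F [-1.1  0.6 10.8] grip 70.5
lift t 33.6 p [0.6541 0.02   0.139 ] w 0.0321 F [-0.5  0.2 -0.7] grip 69.2
hover t 35.0 p [ 0.4886 -0.2448  0.1199] w 0.0326 F [-0.5 -0.4 -0.8] grip 69.1
```

View pics/pen.png

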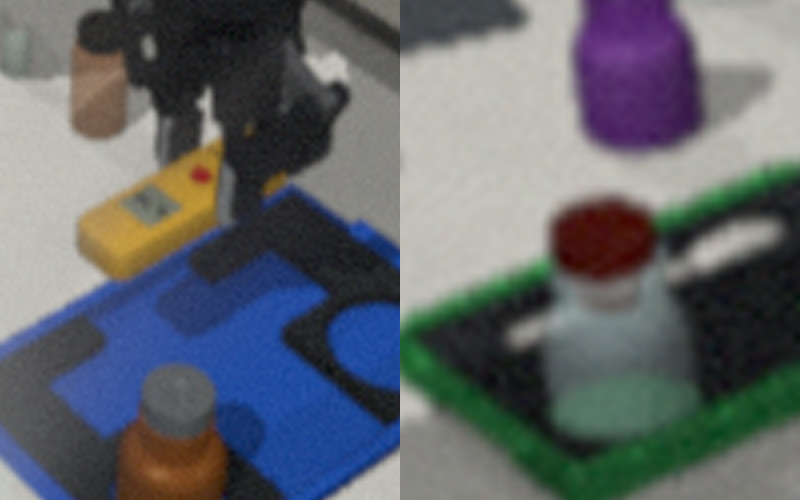

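```bash
python3 - <<'E'
from h import *
line(.4879,-.2455,.034,.12); line(.4879,-.2455,.0245,.05); st("pen in"); claw.gripper_to(.044); line(.4879,-.2455,.17,.2); st("up")
claw.gripper_to(.08,45)
go(.563,.087,.15); line(.563,.087,.060,.15); claw.gripper_to(.04,45); st("buf"); line(.563,.087,.19,.25); st("lift")
go(.5674,-.3097,.16,.0235); line(.5674,-.3097,.075,.15); z=.075
F0=monitor.read_wrist_force()[2]
while z>.062:
    z-=.002; line(.5674,-.3097,z,.05)
    F=monitor.read_wrist_force()[2]-F0
    if F>6: break
print(z,F); st("buf in"); claw.gripper_to(.066); line(.5674,-.3097,.17,.2); st("up")
f=optics.grab_frame("scene"); z=4; im=cv2.resize(f["pixels"][:,:,::-1],None,fx=z,fy=z,interpolation=cv2.INTER_CUBIC)
u,v=(proj(f,[.5,-.28,.03])[0]*z).astype(int); cv2.imwrite("pics/ph.png",im[v-290:v+290,u-380:u+380])
E
```

```text
pen in t 36.2 p [ 0.4878 -0.2454  0.0243] w 0.0327 F [-0.4  0.3 -0.7] grip 69.2
up t 37.4 p [ 0.4875 -0.2453  0.169 ] w 0.0438 F [-0.3 -0.4 -1.2] grip 0.0
buf t 40.2 p [0.5637 0.087  0.0611] w 0.0531 F [-1.1 -2.1  6. ] grip 46.1
lift t 40.9 p [0.5628 0.087  0.1896] w 0.0532 F [ 0.3  0.8 -2. ] grip 47.3
0.06499999999999999 9.873612733885274
buf in t 44.4 p [ 0.5677 -0.3102  0.0658] w 0.0531 F [-3.  -1.2  9.2] grip 47.2
up t 45.3 p [ 0.5671 -0.3095  0.1689] w 0.0662 F [0.1 0.2 0.2] grip 0.0
```

View pics/ph.png

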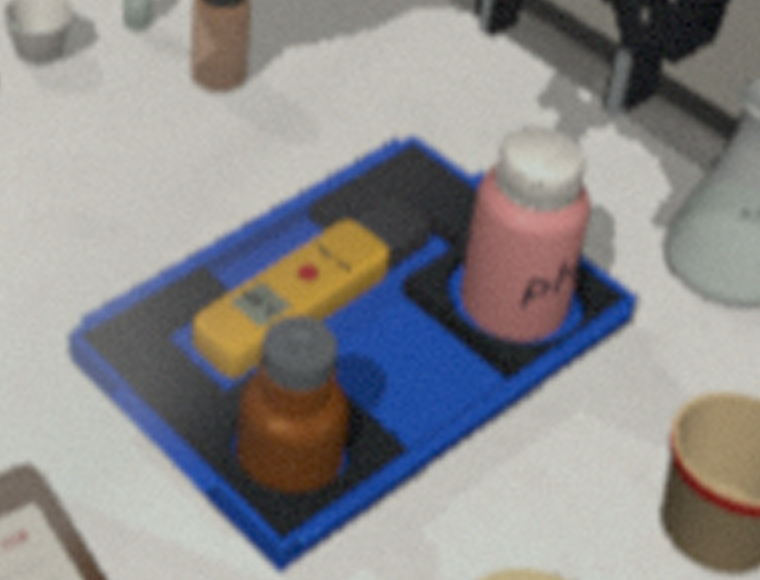

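```bash
python3 - <<'E'
from h import *
X,Y=.5395,.2475
claw.gripper_to(.062,40)
go(.5637,-.0735,.13); line(.5637,-.0735,.042,.15); claw.gripper_to(.02,40); st("drop"); line(.5637,-.0735,.16,.25); st("lift")
go(X,Y,.14,.11); line(X,Y,.06,.15); z=.06
F0=monitor.read_wrist_force()[2]
while z>.044:
    z-=.002; line(X,Y,z,.05)
    F=monitor.read_wrist_force()[2]-F0
    if F>5: break
print(z,F); st("in"); claw.gripper_to(.05); line(X,Y,.17,.2); go(.40,0,.3); st("up")
z=4; o=[]
for n in ("scene","top"):
    f=optics.grab_frame(n); im=cv2.resize(f["pixels"][:,:,::-1],None,fx=z,fy=z,interpolation=cv2.INTER_CUBIC)
    u,v=(proj(f,[.49,.25,.03])[0]*z).astype(int); o.append(im[v-190:v+190,u-190:u+190])
    if n=="top": u,v=(proj(f,[.49,-.275,.03])[0]*z).astype(int); o.append(cv2.resize(im[v-250:v+250,u-250:u+250],(380,380)))
cv2.imwrite("pics/fin.png",cv2.resize(np.hstack(o),(798,266)))
print(np.round(ray(f,(0,0),0),2)); f=optics.grab_frame("top")
for q in ("crucible",): print([(fit(f,d["pixels"],R[q]),d["score"]) for d in finder.outline_of(q,f)[:1]])
E
```

```text
drop t 47.6 p [ 0.5645 -0.0737  0.0431] w 0.034 F [-0.8 -0.9  6.6] grip 39.4
lift t 48.2 p [ 0.5638 -0.0735  0.1603] w 0.0338 F [-0.3  0.2 -1.1] grip 39.8
0.045999999999999985 24.346259936387934
in t 51.9 p [0.5402 0.2477 0.0477] w 0.0338 F [-5.8 -3.2 25.2] grip 42.5
up t 54.2 p [0.4004 0.0005 0.2994] w 0.0503 F [ 1.2 -0.2  0.7] grip 0.0
[1.15 0.83]
[]
```

View pics/fin.png

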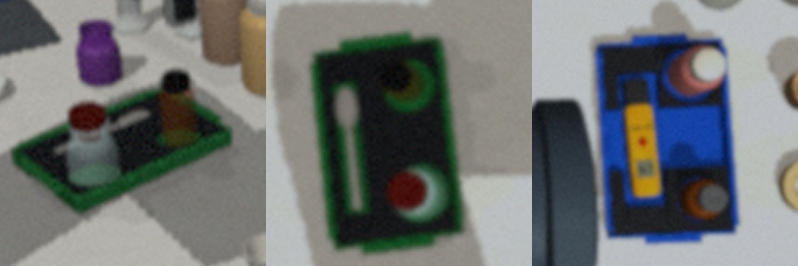

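```bash
python3 - <<'E'
from h import *
print(order.finish_job())
E
```

```text
the job is handed in; nothing more can be done
None
```

I filled and stoppered both kits and handed the job in after about 54 s; the pictures and contact heights show all five items seated, but the judge returned no verdict, and the final detector check on the crucible found nothing (it was never approached).

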